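Stop the egg turner and lift the brown egg out with tongs

TASK

Stop the egg turner: twist the black knob on the white controller clockwise until it clicks over to its far stop. Then pick up the spring tongs by their blue finger pads, close them gently round the brown egg and lift it well clear of the tray, egg about 15 cm or more above the bench, touching the egg only with the tongs and leaving the two white eggs and the bottle alone. Finish while still holding the brown egg up in the tongs; do not put it down or let go.

Things in the scene. Friction and masses are not known exactly. Their poses are not given: they have to be found in the camera images.
- turner_knob (a joint): angle of the turner knob (rad): 0 = running, grows clockwise seen from above, 1.4 = far stop (turner off). A spring detent resists with up to about 0.12 N m up to half way (0.7); past that the knob snaps on by itself towards 1.4, short of that it springs back to 0.
- turner_knob_grip (a point): on the axis of the black turner knob, 7 mm below its top, 82 mm above the bench. The knob turns about vertical; its grip is an upright bar 42 mm long along this point's x, 14 mm wide along y, 32 mm high, on a disc 44 mm across. The axes turn with the knob.
- tongs_grip (a point): middle of the steel spring tongs, between their two blue finger pads and half-way up; x points along the tongs to the jaws, y across (the way they close), z up. Tongs 215 mm long, 100 g, lying level and open, this point 46 mm above the bench. Pads 50 mm long along x, 26 mm high; width over the pads 55 mm open, 36 mm closed on the egg, 28 mm fully shut.
- tongs_tip (a point): point midway between the tongs' two blue jaws, 100 mm ahead of tongs_grip along x, same height and axes; the egg's centre belongs here. The jaws are shallow upright Vs, 20 mm high, from 18 mm behind to 18 mm ahead; open they leave 75 mm between them and are 95 mm over the outsides. Closing the pads by 1 mm closes the jaws by about 2.2 mm.
- brown_egg_center (a point): centre of the brown egg: 43 mm thick, 56 mm high, 58 g, standing upright in one of the tray's three cups (any of them), its centre 54 mm above the bench. The cup's rim is 36 mm above the bench, so the egg is bare above that. The shell stands up to 35 N from each jaw (a squeeze of about 80 N on the pads); 20 to 40 N on the pads is plenty to lift it.
- white_egg_a_center (a point): centre of a white egg like the brown one, in another cup; to be left alone
- white_egg_b_center (a point): centre of the other white egg, in the remaining cup; to be left alone
- tray: light blue egg tray fixed to the bench, 100 mm along its x, 270 mm along its y, 26 mm high, origin under its centre; its three cups stand in a row at y = -85, 0 and +85 mm, white rings 43 mm across with their rims 36 mm above the bench. Its -x side faces the robot.
- water_bottle_center (a point): middle of a clear bottle with a blue cap, 60 mm across and 120 mm high, this point 60 mm above the bench, standing to the left of the tray; to be left alone
- controller: white controller box, fixed, 100 mm along its x, 120 mm along its y, 45 mm high, origin under its centre; the knob sits in the middle of its top on a grey round base 68 mm across whose top is 51 mm above the bench.
- tongs_left (a joint): how far each tong arm is closed (rad): 0 = open, about 0.11 = closed on an egg, 0.16 = fully shut. A spring opens the tongs: each pad pushes out with about 6 N when open and 10 N at egg width, so pads held squeezed to about 48 mm carry the tongs with the jaws still open.
- tongs_rest: fixed wooden rest under the tongs, origin on the bench below tongs_grip, same axes: two cross bars 38 mm high, 51 to 69 mm ahead of and 67 to 89 mm behind the origin, 130 and 70 mm wide, joined by a foot 5 mm high and 20 mm wide. Fingers can reach down beside the pads between the bars.
Not all that is in view belongs to the job. Several things have the shape of the tongs_rest; the one meant has the colours described above.

How it is judged (in metres and radians):
On the way, in this order (a step that is already met when the one before it is completed fails the run):
1. the knob is turned past its click to the far stop, the brown egg still in its cup (value of joint turner_knob above 1.2 rad and distance of brown_egg_center from where it was at the start of the episode below 0.01 m), for 0.2 s.
2. the tongs are held in the fingers, lifted off their rest (contact force between the fingers and tongs above 1 N and distance of tongs_grip from where it was at the start of the episode above 0.02 m and contact force between tongs and tongs_rest below 0.05 N), for 0.2 s.
At the end, for the whole second after the job is handed in: the brown egg's centre is at least 135 mm above the bench, within 25 mm of the point between the jaws, squeezed by the tongs (over 0.5 N) that the fingers hold, touched by neither the robot nor the tray, at rest (under 0.05 m/s), and the knob is at its far stop (over 1.2 rad) (height (world z) of brown_egg_center above 0.135 m and distance between brown_egg_center and tongs_tip below 0.025 m and contact force between tongs and brown_egg above 0.5 N and contact force between the fingers and tongs above 1 N and contact force between each of the arm, tray and brown_egg below 0.1 N and linear speed of brown_egg below 0.05 m/s and value of joint turner_knob above 1.2 rad); the arm keeps its last pose, push and grip.
It fails at once if a white egg is disturbed (moved 15 mm) (distance of any of white_egg_a_center, white_egg_b_center from where it was at the start of the episode above 0.015 m).
It fails at once if the bottle is disturbed (moved 20 mm) (distance of water_bottle_center from where it was at the start of the episode above 0.02 m).
It fails at once if the robot itself touches the brown egg (contact force between any of the fingers, the arm and brown_egg above 0.3 N).
It fails at once if the brown egg is crushed (over 70 N in all from the two jaws) (contact force between tongs and brown_egg above 70 N).
It also fails if it takes over 58 s, if anything falls off the work surface, if the arm or the gripper's body presses on something with over 40 N, if the wrist force passes 120 N, or if a joint passes its speed limit or range.

ROBOT

A 6-joint arm with a two-finger parallel gripper is mounted at the origin on the work surface. World frame = base frame: x ahead of the robot, y to its left, z up, the work surface at z = 0. Lengths are in mm, angles in rad, forces in N, time in s.
With the tool pointing down it reaches from about 400 to 925 mm from the base axis. Payload 12.5 kg.
Tool frame: the origin (TCP) lies between the finger pads; the fingertips stand 17 mm ahead of it and the grasp point (between the pads) lies 2 mm behind it (finger_overhang is the distance from the TCP to the fingertips, in mm); z points along the fingers, x is the direction in which the jaws open and shut, and the axes are right-handed (so a half turn about z gives the same grasp; the last joint's range is limited). The gripper opens to 95 mm and grips with 3 to 60 N. Pads are 20 mm wide; open, the fingers measure 119 mm over their backs; the gripper's body (75 mm by 180 mm) begins 59 mm behind the grasp point.
Start: joints at [-0.106, 0.491, 1.559, -0, 1.092, -0.106], TCP at [625.016, 0.021, 231.661] pointing down, gripper open.
Joint ranges: [-3.1, 3.1], [-0.84, 2.19], [0.05, 2.79], [-1.13, 4.28], [0.06, 2.93], [-2.69, 2.69]. Speed limits (rad/s): [2.22, 2.22, 2.79, 3.14, 3.14, 3.14].

INTERFACE

Orientations are given as a unit quaternion [x, y, z, w].
In Python, from workcell import sense, read_camera, camera_model, finish_job, finger_overhang gives the robot as it stands.
- The arm moves only by the shell command python3 -m crank 'ROWS' [FORCE]. ROWS is text: rows parted by semicolons, each of 7 numbers parted by spaces: the shift along the tool's x, y, z in m, then the turn, a rotation vector about the tool's x, y, z in rad, then the opening in per cent of the stroke, from 0 (shut) to 100 (fully open). In form: dx dy dz rx ry rz gripper; .... A call has 1 to 12 rows; each row is the pose to reach, as a shift and turn from the pose commanded when the call began, along the tool's axes at that moment; what a row does not reach only later rows make up. A row lasts 1/12 s, in which the tool goes at most 41.7 mm and 7.16 degrees, less where a joint would pass 70% of its speed; a pose out of reach is approached as far as the arm can. A call with a gripper value outside its range is refused whole. The fingers move at their own pace and stop on an object; FORCE is the grip in N (left out, the last holds). Time passes only in rows, so rows that repeat a pose let the fingers close. It gives the time, the measured TCP pose, the force and the opening at its end, in the units of the state.
- sense(): the state, without advancing time (a new reading comes with each control period).
- read_camera(name): name is "scene" or "side" or "wrist"; returns (picture, depth): 420x560x3 uint8, red, green, blue; 420x560 float32, mm along the optical axis (not along the pixel's ray), 0 where there is no reading.
- camera_model(name): a dict with "intrinsics" (3x3 intrinsics, pixels), "R" (3x3) and "t" (3): a world point X has camera coordinates R X + t. Camera axes: x right, y down, z forward; pixel columns grow to the right and rows downward; lengths in mm; the calibration is good to about 2 mm. The wrist camera is an equidistant fisheye: a pixel r from the principal point sees the ray r / f radians off the axis. A picture is of the moment at which its call begins: read the wrist's pose just before it. camera_model takes no time and is no camera call; for the wrist camera it gives the pose at the moment of the call.
- finish_job(): hands the job in, once; it reports no verdict.
The state is a dict: "time": time; "joints": joint angles; "joint_vel": joint speeds; "joint_efforts": joint torques, N m; "position": TCP position; "eef_rot": TCP orientation; "ft_force": force on the tool from outside, world axes, zero at the start; "moment": the same for the moment, N m; "width": finger opening in mm.
Only numpy, scipy, OpenCV 4.12 (cv2) and the standard library are available. Lean on these libraries where they do the work, as an engineer would, in place of code of your own. Each camera call takes 0.05 s, during which the arm holds its last target. There are 200 camera calls.

## Working session

There is one attempt and no reset: what is moved stays moved. The work goes in short steps, Python scripts to look and compute and a shell command to move; the robot and the scene stay as the last step left them, time stands still between calls to the robot, and variables do not carry over. Pictures are saved under pics/ and viewed, about 8 in all and at most 12, crops included, and the job is handed in when it is done.

```bash
mkdir -p pics; ls; cat > h.py <<'E'
import numpy as np, cv2
from workcell import *
def grab(name, tag):
    m=camera_model(name); p,d=read_camera(name)
    np.savez(f'pics/{tag}.npz',p=p,d=d,K=m['intrinsics'],R=m['R'],t=m['t'],fish=(name=='wrist'))
    cv2.imwrite(f'pics/{tag}.png',p[:,:,::-1]); return p,d,m
def cloud(tag):
    z=np.load(f'pics/{tag}.npz'); d=z['d'].astype(float);K=z['K'];h,w=d.shape
    u,v=np.meshgrid(np.arange(w),np.arange(h)); x=(u-K[0,2])/K[0,0]; y=(v-K[1,2])/K[1,1]
    if z['fish']:
        r=np.hypot(x,y); s=np.where(r>1e-9,np.tan(np.minimum(r,1.5))/np.maximum(r,1e-9),1); x=x*s;y=y*s
    P=np.stack([x*d,y*d,d],-1); W=(P-z['t'].ravel())@z['R']
    W[d<=0]=np.nan
    return z['p'],W
E
python3 - <<'E'
from h import *
for n in('scene','side','wrist'): grab(n,n+'0')
a=cv2.imread('pics/scene0.png');b=cv2.imread('pics/side0.png')
s=sense(); print(s)
for n in('scene','side'):
    m=camera_model(n); print(n,-np.array(m['R']).T@np.array(m['t']).ravel())
E
```

```text
pics
{'time': 0.15, 'joints': array([-1.05618741e-01,  4.91399172e-01,  1.55934171e+00,  3.55752742e-05,
        1.09171860e+00, -1.05592083e-01]), 'joint_vel': array([-6.00016253e-05, -2.03283021e-03, -9.12903956e-04, -7.06274597e-04,
       -1.03530090e-03,  1.92751212e-03]), 'joint_efforts': array([ 3.16444048e-04, -6.12899423e+01, -2.58276522e+01,  6.91918633e-02,
        4.73701756e-02, -5.07232733e-05]), 'position': array([6.24817209e+02, 3.84797013e-02, 2.31198497e+02]), 'eef_rot': array([ 9.99999906e-01, -2.15353658e-05, -4.29336319e-04, -6.13795166e-05]), 'ft_force': array([-0.52569866, -0.26854663, -0.58221836]), 'moment': array([-0.00934706, -0.00191755,  0.08346714]), 'width': 94.96782150221702}
scene [1232.3037097  -416.29482363  846.71850972]
side [388.37392184 787.52861203 850.05999629]
```

View pics/scene0.png

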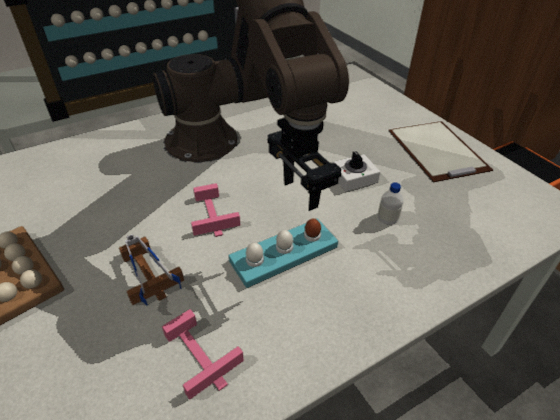

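View pics/wrist0.png

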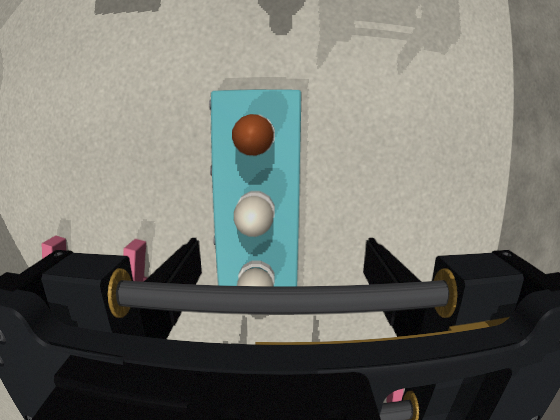

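Scene view: the tongs lie on the brown rest at (150,270). Pink look-alike rests stand at (215,212) and (205,355), and they hold no tongs. The brown egg is at (313,228), with white eggs at (285,240) and (255,253). The controller is at (357,172) and the bottle at (391,205). The wrist view shows the brown egg at (252,135). The brown wooden rest fits the description, so I'll check it in an enlarged crop.

```bash
python3 - <<'E'
from h import *
a=cv2.imread('pics/scene0.png')[215:315,100:210]; b=cv2.imread('pics/side0.png')
c=cv2.resize(a,None,fx=3.8,fy=3.8,interpolation=cv2.INTER_CUBIC)
b=cv2.resize(b,(400,300))
o=np.zeros((max(c.shape[0],300),c.shape[1]+400,3),np.uint8);o[:c.shape[0],:c.shape[1]]=c;o[:300,c.shape[1]:]=b
cv2.imwrite('pics/crop1.png',o[:, :800] if o.shape[1]>800 else o)
for n in('scene0','side0','wrist0'):
    p,W=cloud(n); hsv=cv2.cvtColor(p,cv2.COLOR_RGB2HSV).astype(int); H,S,V=hsv[...,0],hsv[...,1],hsv[...,2]
    z=W[...,2]; on=np.isfinite(z)
    def rep(name,m):
        k,l,st,c=cv2.connectedComponentsWithStats(m.astype(np.uint8))
        for i in range(1,k):
            if st[i,4]>25:
                q=W[l==i]; print(n,name,st[i],'med',np.median(q,0).round(),'min',np.percentile(q,2,axis=0).round(),'max',np.percentile(q,98,axis=0).round())
    rep('blue',on&(H>100)&(H<125)&(S>130)&(z>10)&(z<150))
    rep('tray',on&(H>85)&(H<100)&(S>80)&(z>15)&(z<35)&(W[...,0]>300))
    rep('brownegg',on&(H<15)&(S>150)&(z>42)&(z<95)&(W[...,1]>-200))
    rep('knob',on&(V<70)&(z>55)&(z<95)&(W[...,1]>100)&(W[...,0]>200)&(W[...,0]<700))
    rep('box',on&(z>40)&(z<49)&(W[...,1]>100)&(S<60)&(V>120)&(W[...,0]>200)&(W[...,0]<700))
    rep('wood',on&(z>32)&(z<44)&(S>90)&(H<18)&(W[...,1]<-100)&(W[...,1]>-480))
E
```

```text
scene0 blue [391 183   9  10  75] med [631. 297. 120.] min [618. 289. 108.] max [639. 310. 123.]
scene0 blue [148 247  11  13  28] med [ 480. -320.   61.] min [ 456. -324.   59.] max [ 500. -315.   63.]
scene0 blue [130 255   6  15  27] med [ 478. -369.   61.] min [ 437. -371.   39.] max [ 503. -364.   65.]
scene0 blue [172 274   8  10  41] med [ 568. -297.   56.] min [ 559. -302.   39.] max [ 591. -292.   61.]
scene0 blue [140 289   7  16  43] med [ 584. -379.   53.] min [ 564. -384.   40.] max [ 597. -375.   59.]
scene0 tray [ 229  223  109   62 2227] med [619. -47.  28.] min [ 551. -156.   17.] max [645. 105.  31.]
scene0 brownegg [ 425    0  135   56 1167] med [-115. 1674.   67.] min [-580. 1661.   43.] max [ 204. 1687.   94.]
scene0 brownegg [306 219  15  18 196] med [607.  55.  70.] min [591.  43.  46.] max [616.  73.  85.]
scene0 knob [555  43   5  10  27] med [ 207. 1672.   66.] min [ 200. 1659.   55.] max [ 217. 1681.   90.]
scene0 knob [348 152  16  18 163] med [439. 325.  69.] min [416. 310.  55.] max [453. 342.  92.]
scene0 box [334 154  46  27 373] med [457. 322.  47.] m
[... 1413 characters left out ...]
   78 2529] med [430. 358.  45.] min [382. 278.  41.] max [483. 397.  48.]
side0 box [188 349  21   6  55] med [620. 335.  45.] min [606. 328.  41.] max [639. 338.  49.]
side0 wood [302 133   7   5  29] med [ 540. -350.   37.] min [ 533. -361.   34.] max [ 547. -340.   40.]
side0 wood [299 146   8  10  58] med [ 537. -284.   37.] min [ 529. -301.   32.] max [ 546. -270.   41.]
side0 wood [352 146   9   7  42] med [ 402. -314.   36.] min [ 392. -329.   32.] max [ 412. -307.   39.]
wrist0 tray [  211    90    90   196 12897] med [596.  15.  26.] min [ 545. -109.   24.] max [640. 111.  27.]
wrist0 brownegg [ 232  115   41   40 1270] med [595.  66.  75.] min [577.  48.  62.] max [612.  83.  82.]
```

View pics/crop1.png

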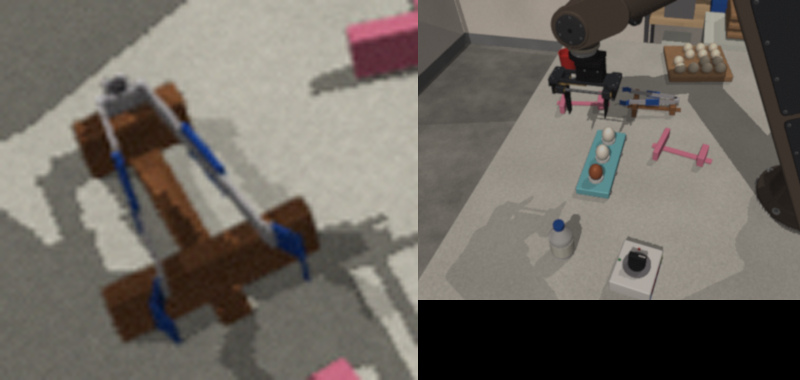

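The crop confirms it: the brown wooden rest carries the steel tongs with blue pads, jaws towards +x. Next I'll move above the knob for a close look.

```bash
python3 -m crank '-0.18 -0.33 0 0 0 0 100;-0.18 -0.33 0 0 0 0 100;-0.18 -0.33 0 0 0 0 100;-0.18 -0.33 0 0 0 0 100;-0.18 -0.33 0 0 0 0 100;-0.18 -0.33 0 0 0 0 100;-0.18 -0.33 0 0 0 0 100;-0.18 -0.33 0 0 0 0 100;-0.18 -0.33 0 0 0 0 100;-0.18 -0.33 0 0 0 0 100;-0.18 -0.33 0 0 0 0 100;-0.18 -0.33 0 0 0 0 100'
python3 - <<'E'
from h import *
s=sense();print(s['position'],s['joints'],s['ft_force'],s['time'])
grab('wrist','wrist1'); m=camera_model('wrist');print(-np.array(m['R']).T@np.array(m['t']).ravel(),m['R'])
p,W=cloud('wrist1');z=W[...,2]
m=(z>84)&(z<95)&(np.hypot(W[...,0]-433,W[...,1]-338)<45)
q=W[m];print(m.sum())
r=cv2.minAreaRect(q[:,:2].astype(np.float32));print(r, cv2.boxPoints(r), np.argwhere(m).mean(0))
E
```

```text
time: 1.15
position: [445.0, 329.9, 231.5]
eef_rot: [1.0, 0.0, -0.0, 0.0]
ft_force: [-1.1, -0.3, -0.7]
width: 95.0
[444.99288616 329.90494924 231.48933279] [ 5.18830945e-01  3.90404224e-01  1.73473914e+00 -3.10229352e-04
  1.01667307e+00  5.18121105e-01] [-1.14579567 -0.32650651 -0.68365934] 1.15
[444.24434367 402.87440558 384.49375665] [[ 9.99999520e-01 -6.28438227e-04 -7.52323692e-04]
 [-4.11881050e-04 -9.65801051e-01  2.59283937e-01]
 [-8.89538950e-04 -2.59283502e-01 -9.65800846e-01]]
643
((429.98822021484375, 333.1534423828125), (14.185611724853516, 41.796714782714844), 82.2283706665039) [[408.3227  328.95178]
 [449.73547 323.2998 ]
 [451.65375 337.3551 ]
 [410.24097 343.00708]] [200.95023328 267.57076205]
```

View pics/wrist1.png

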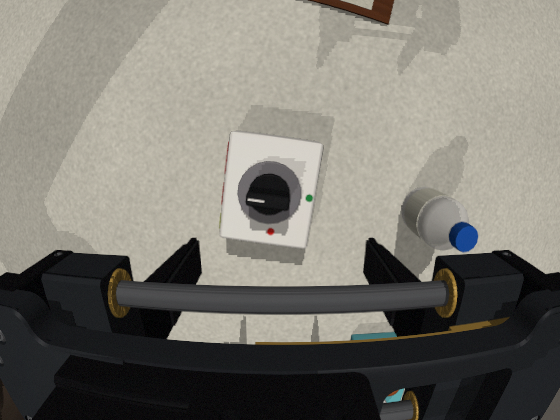

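The knob bar is centred at pixel (268,201), which is world (430,333), with its long axis yawed −0.136 rad. I'll turn −1.435 about tool z so the jaws go across it.

```bash
python3 -m crank '-0.015 -0.003 0.08 0 0 -1.435 100;-0.015 -0.003 0.08 0 0 -1.435 100;-0.015 -0.003 0.08 0 0 -1.435 100;-0.015 -0.003 0.08 0 0 -1.435 100;-0.015 -0.003 0.08 0 0 -1.435 100;-0.015 -0.003 0.08 0 0 -1.435 100;-0.015 -0.003 0.08 0 0 -1.435 100;-0.015 -0.003 0.08 0 0 -1.435 100;-0.015 -0.003 0.08 0 0 -1.435 100;-0.015 -0.003 0.08 0 0 -1.435 100;-0.015 -0.003 0.08 0 0 -1.435 100;-0.015 -0.003 0.08 0 0 -1.435 100' 20
python3 - <<'E'
from h import *
s=sense();print(s['position'],s['joints'],s['eef_rot'])
grab('wrist','wrist2')
p,W=cloud('wrist2');z=W[...,2]
m=(z>84)&(z<95)&(np.hypot(W[...,0]-430,W[...,1]-333)<35)
q=W[m];print(m.sum(), cv2.minAreaRect(q[:,:2].astype(np.float32)))
E
```

```text
time: 2.2
position: [431.1, 331.6, 151.6]
eef_rot: [0.752, 0.659, -0.0, 0.0]
ft_force: [-0.4, -0.5, 0.2]
width: 95.0
[431.07080052 331.56870639 151.57832619] [ 5.34261981e-01  4.75730372e-01  1.84582982e+00 -2.20009752e-04
  8.20107141e-01 -9.05078571e-01] [ 7.51973635e-01  6.59193177e-01 -5.15266454e-05  7.21729867e-05]
1096 ((429.1822814941406, 333.6166076660156), (14.015189170837402, 40.979103088378906), 81.96883392333984)
```

```bash
python3 -m crank '0 0 0.035 0 0 0 100;0 0 0.06 0 0 0 100;0 0 0.071 0 0 0 100;0 0 0.071 0 0 0 0;0 0 0.071 0 0 0 0;0 0 0.071 0 0 0 0;0 0 0.071 0 0 0 0;0 0 0.071 0 0 0 0;0 0 0.071 0 0 0 0;0 0 0.071 0 0 0 0' 20
```

```text
time: 3.08
position: [430.1, 333.2, 81.2]
eef_rot: [0.753, 0.658, 0.0, 0.0]
ft_force: [-0.8, 0.8, -0.5]
width: 53.8
```

```bash
python3 -m crank '0 0 0 0 0 0 0;0 0 0 0 0 0 0;0 0 0 0 0 0 0;0 0 0 0 0 0 0;0 0 0 0 0 0 0;0 0 0 0 0 0 0;0 0 0 0 0 0 0;0 0 0 0 0 0 0;0 0 0 0 0 0 0;0 0 0 0 0 0 0' 20
```

```text
time: 3.92
position: [429.9, 332.8, 80.6]
eef_rot: [0.753, 0.657, -0.0, 0.0]
ft_force: [-0.4, -4.7, 2.4]
width: 13.7
```

```bash
python3 -m crank '0 0 0 0 0 0 0;0 0 0 0 0 0.12 0;0 0 0 0 0 0.24 0;0 0 0 0 0 0.36 0;0 0 0 0 0 0.48 0;0 0 0 0 0 0.60 0;0 0 0 0 0 0.72 0;0 0 0 0 0 0.84 0;0 0 0 0 0 0.96 0;0 0 0 0 0 1.08 0;0 0 0 0 0 1.2 0;0 0 0 0 0 1.32 0' 30
python3 -m crank '0 0 0 0 0 0.07 0;0 0 0 0 0 0.07 0;0 0 0 0 0 0.07 0;0 0 0 0 0 0.07 100;0 0 0 0 0 0.07 100;0 0 0 0 0 0.07 100;0 0 0 0 0 0.07 100;0 0 0 0 0 0.07 100;0 0 0 0 0 0.07 100;0 0 0 0 0 0.07 100;0 0 0 0 0 0.07 100;0 0 0 0 0 0.07 100'
```

```text
time: 4.92
position: [430.9, 333.6, 80.6]
eef_rot: [0.999, 0.055, 0.001, -0.001]
ft_force: [4.7, 0.9, -4.3]
width: 13.5
time: 5.92
position: [430.0, 333.0, 80.7]
eef_rot: [1.0, 0.023, 0.0, -0.0]
ft_force: [0.9, -0.4, -0.0]
width: 68.3
```

```bash
python3 -m crank '0 0 -0.03 0 0 0 100;0 0 -0.07 0 0 0 100;0 0 -0.11 0 0 0 100;0 0 -0.15 0 0 0 100;0 0 -0.15 0 0 0 100;0 0 -0.15 0 0 0 100'
python3 - <<'E'
from h import *
grab('wrist','wrist3')
p,W=cloud('wrist3');z=W[...,2]
m=(z>84)&(z<95)&(np.hypot(W[...,0]-430,W[...,1]-333)<35)
q=W[m];r=cv2.minAreaRect(q[:,:2].astype(np.float32));print(m.sum(), r); print(sense()['joints'],sense()['position'])
E
```

```text
time: 6.42
position: [430.5, 333.3, 232.6]
eef_rot: [1.0, 0.023, 0.002, -0.001]
ft_force: [0.1, 0.6, -0.6]
width: 95.0
605 ((429.5977783203125, 333.7864990234375), (13.2584867477417, 40.42747497558594), 2.769624948501587)
[ 5.37505597e-01  3.76250446e-01  1.76041555e+00 -8.10891077e-05
  1.00387260e+00  4.92528126e-01] [429.86995665 332.91925363 230.84744389]
```

The knob turned about 1.39 rad and is at its far stop. Now over to the tongs.

```bash
python3 -m crank '0.02 0.677 0 0 0 1.55 100;0.02 0.677 0 0 0 1.55 100;0.02 0.677 0 0 0 1.55 100;0.02 0.677 0 0 0 1.55 100;0.02 0.677 0 0 0 1.55 100;0.02 0.677 0 0 0 1.55 100;0.02 0.677 0 0 0 1.55 100;0.02 0.677 0 0 0 1.55 100;0.02 0.677 0 0 0 1.55 100;0.02 0.677 0 0 0 1.55 100;0.02 0.677 0 0 0 1.55 100;0.02 0.677 0 0 0 1.55 100'
python3 -c "
from h import *
s=sense();print(s['position'],s['joints'],s['eef_rot'])"
```

```text
time: 7.47
position: [466.3, -167.5, 229.0]
eef_rot: [0.745, -0.667, -0.001, 0.0]
ft_force: [1.8, 0.4, -0.3]
width: 95.0
[ 466.3433731  -167.51447314  228.96277677] [-4.78291972e-01  3.12066505e-01  1.87050965e+00  1.16871535e-04
  9.61970819e-01  9.83120062e-01] [ 7.44680230e-01 -6.67419786e-01 -1.44230948e-03  3.22539481e-04]
```

```bash
python3 -m crank '0.17 0.005 0 0 0 0.03 100;0.17 0.005 0 0 0 0.03 100;0.17 0.005 0 0 0 0.03 100;0.17 0.005 0 0 0 0.03 100;0.17 0.005 0 0 0 0.03 100;0.17 0.005 0 0 0 0.03 100;0.17 0.005 0 0 0 0.03 100'
python3 - <<'E'
from h import *
s=sense();print(s['position'],s['joints'],s['eef_rot'])
grab('wrist','wrist4')
E
```

```text
time: 8.05
position: [481.3, -334.4, 228.8]
eef_rot: [0.737, -0.676, -0.002, -0.0]
ft_force: [0.6, -0.2, -0.5]
width: 95.1
[ 481.27404159 -334.39265961  228.83395718] [-7.20010141e-01  4.39498276e-01  1.65851844e+00  2.37048831e-04
  1.04695969e+00  7.65554052e-01] [ 7.36548495e-01 -6.76382615e-01 -1.69377267e-03 -6.39800095e-05]
```

View pics/wrist4.png

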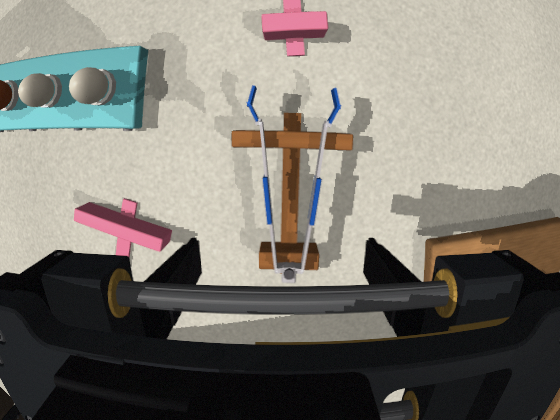

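The wrist view shows the tongs on the brown rest: pads at (267,200) and (315,201), jaws at (252,103) and (335,105), hinge at (289,273).

```bash
python3 - <<'E'
from h import *
p,W=cloud('wrist4'); hsv=cv2.cvtColor(p,cv2.COLOR_RGB2HSV).astype(int); H,S,V=hsv[...,0],hsv[...,1],hsv[...,2]; z=W[...,2]
m=(H>100)&(H<125)&(S>120)&(z>25)&(z<75)
k,l,st,c=cv2.connectedComponentsWithStats(m.astype(np.uint8))
C=[]
for i in range(1,k):
    if st[i,4]>25:
        q=W[l==i]; q=q[q[:,2]>q[:,2].max()-8]; r=cv2.minAreaRect(q[:,:2].astype(np.float32)); print(st[i],np.array(r[0]).round(1),r[1:],q[:,2].max().round(1), q.mean(0).round(1)); 
mw=(z>36)&(z<40.5)&(H<18)&(S>90)&(W[...,0]<570)&(W[...,0]>370)&(W[...,1]<-250)&(W[...,1]>-430)
k,l,st,c=cv2.connectedComponentsWithStats(mw.astype(np.uint8))
for lo,hi in((380,430),(515,570)):
    q=W[mw&(W[...,0]>lo)&(W[...,0]<hi)]; r=cv2.minAreaRect(q[:,:2].astype(np.float32)); print('bar',r)
p,W=cloud('wrist0'); hsv=cv2.cvtColor(p,cv2.COLOR_RGB2HSV).astype(int); H,S,V=hsv[...,0],hsv[...,1],hsv[...,2]; z=W[...,2]
m=(H>85)&(H<100)&(S>80)&(z>20)&(z<30); print('tray',cv2.minAreaRect(W[m][:,:2].astype(np.float32)))
E
```

```text
[247  86  11  35 137] [ 572.3 -294.6] ((34.798973083496094, 8.800470352172852), 9.724499702453613) 57.8 [ 573.2 -294.9   55.4]
[328  88  13  35 169] [ 577.7 -378.2] ((8.632183074951172, 35.049015045166016), 86.90776062011719) 57.9 [ 578.2 -377.7   55.2]
[263 177   9  47 204] [ 475.7 -318.1] ((48.31908416748047, 4.470826148986816), 9.994277000427246) 60.8 [ 476.2 -318.    59. ]
[310 178  11  47 214] [ 478.5 -367. ] ((4.761382102966309, 48.97116470336914), 87.2965087890625) 60.9 [ 479.4 -367.    58.9]
bar ((401.8040466308594, -347.49896240234375), (21.850683212280273, 68.85200500488281), 3.4060170650482178)
bar ((538.5410766601562, -339.04278564453125), (18.106624603271484, 128.2335968017578), 4.157827377319336)
tray ((592.4287109375, -2.0343856811523438), (233.55130004882812, 99.03618621826172), 89.43891906738281)
```

```bash
python3 -m crank '0.008 0.004 0.03 0 0 0.022 100;0.008 0.004 0.07 0 0 0.022 100;0.008 0.004 0.11 0 0 0.022 100;0.008 0.004 0.135 0 0 0.022 100;0.008 0.004 0.135 0 0 0.022 100;0.008 0.004 0.135 0 0 0.022 100;0.008 0.004 0.135 0 0 0.022 100'
python3 - <<'E'
from h import *
from scipy.spatial.transform import Rotation as Ro
s=sense();print(s['position'],s['eef_rot'])
R=Ro.from_quat(s['eef_rot']).as_matrix(); print(np.arctan2(R[1,0],R[0,0]), R.T@(np.array([478,-342.6,44])-s['position']))
E
```

```text
time: 8.68
position: [479.4, -343.0, 97.3]
eef_rot: [0.73, -0.684, 0.001, -0.0]
ft_force: [0.9, -0.7, 1.0]
width: 95.2
[ 479.43716036 -343.00765299   97.32585813] [ 7.29663166e-01 -6.83806098e-01  9.37309401e-04 -7.77499159e-05]
-1.5059341219116524 [-0.56721844  1.4821209  53.32316886]
```

```bash
python3 -m crank '0 0.001 0.025 0 0 0 100;0 0.001 0.045 0 0 0 100;0 0.001 0.051 0 0 0 100;0 0.001 0.051 0 0 0 50;0 0.001 0.051 0 0 0 50;0 0.001 0.051 0 0 0 50;0 0.001 0.051 0 0 0 50;0 0.001 0.051 0 0 0 50;0 0.001 0.051 0 0 0 50;0 0.001 0.051 0 0 0 50;0 0.001 0.051 0 0 0 50;0 0.001 0.051 0 0 0 50' 20
python3 - <<'E'
from h import *
s=sense();print(s['position'],s['eef_rot'],s['width'],s['ft_force'])
E
```

```text
time: 9.68
position: [477.9, -343.6, 45.1]
eef_rot: [0.729, -0.684, 0.0, -0.0]
ft_force: [0.8, 0.7, 6.0]
width: 48.1
[ 477.90623714 -343.57532224   45.05340736] [ 7.29288956e-01 -6.84205668e-01  4.66489969e-04 -7.34691325e-05] 48.122950504769626 [0.76519578 0.65162157 6.01648489]
```

```bash
python3 -m crank '0 0 0 0 0 0 50;0 0 -0.01 0 0 0 50;0 0 -0.03 0 0 0 50;0 0 -0.05 0 0 0 50;0 0 -0.07 0 0 0 50;0 0 -0.09 0 0 0 50;0 0 -0.11 0 0 0 50;0 0 -0.12 0 0 0 50;0 0 -0.12 0 0 0 50;0 0 -0.12 0 0 0 50;0 0 -0.12 0 0 0 50'
python3 - <<'E'
from h import *
s=sense();print(s['position'],s['eef_rot'],s['width'],s['ft_force'],s['moment'])
grab('wrist','wrist5')
E
```

```text
time: 10.6
position: [477.2, -343.1, 163.6]
eef_rot: [0.729, -0.684, -0.001, -0.0]
ft_force: [-0.1, 0.2, -1.3]
width: 47.4
[ 477.20441822 -343.0725258   163.57469157] [ 7.29276880e-01 -6.84218205e-01 -8.24633045e-04 -5.91827650e-06] 47.37746399984931 [-0.06634271  0.22978908 -1.30520615] [0.08904883 0.08955064 0.04041857]
```

View pics/wrist5.png

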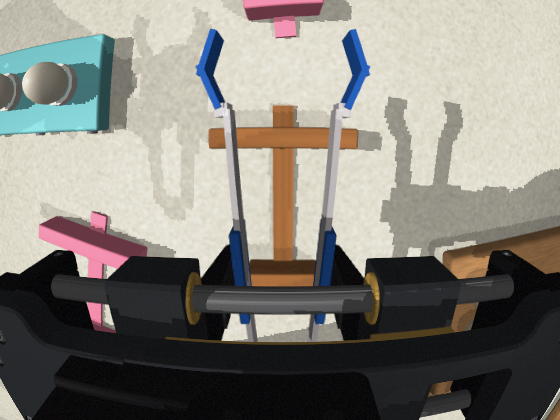

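The tongs are off the rest, with the jaws at (210,68) and (355,68). I'll measure the jaw centre in the tool frame, including droop, and the egg centre.

```bash
cat > jaw.py <<'E'
from h import *
from scipy.spatial.transform import Rotation as Ro
def jaw(tag,pos,quat):
    p,W=cloud(tag); hsv=cv2.cvtColor(p,cv2.COLOR_RGB2HSV).astype(int); H,S=hsv[...,0],hsv[...,1]
    L=(W-pos)@Ro.from_quat(quat).as_matrix()
    m=(H>100)&(H<125)&(S>120)&(np.abs(L[...,0])<60)&(L[...,1]>-140)&(L[...,1]<-70)&(np.abs(L[...,2])<40)
    k,l,st,c=cv2.connectedComponentsWithStats(m.astype(np.uint8))
    out=[]
    for i in range(1,k):
        if st[i,4]>40:
            q=L[l==i]; q=q[q[:,2]<q[:,2].min()+6]
            print(st[i],'tool min',np.percentile(q,2,axis=0).round(1),'max',np.percentile(q,98,axis=0).round(1),'world top z',np.nanmax(W[l==i][:,2]))
            # slope of top edge along tool y
            print('slope',np.polyfit(q[:,1],q[:,2],1))
E
python3 - <<'E'
from jaw import *
s=sense();jaw('wrist5',s['position'],s['eef_rot'])
for t in('wrist0','scene0','side0'):
    p,W=cloud(t);hsv=cv2.cvtColor(p,cv2.COLOR_RGB2HSV).astype(int)
    m=(hsv[...,0]<15)&(hsv[...,1]>120)&(W[...,2]>45)&(np.hypot(W[...,0]-595,W[...,1]-66)<35)
    from scipy.optimize import least_squares
    q=W[m]; f=lambda c:np.sqrt(((q[:,0]-c[0])/21.5)**2+((q[:,1]-c[1])/21.5)**2+((q[:,2]-c[2])/28)**2)-1
    r=least_squares(f,[595,66,54],loss='soft_l1',f_scale=.05);print(t,m.sum(),r.x.round(1),r.cost)
E
```

```text
[ 196   29   28   80 1108] tool min [ -37.9 -115.7  -12.7] max [-28.9 -81.2  -7.6] world top z 176.5058242064092
slope [-1.18049724e-02 -1.20679748e+01]
[ 341   29   29   80 1121] tool min [  27.5 -115.4  -12.5] max [ 36.7 -80.9  -8.3] world top z 176.96867911344506
slope [-5.83137332e-03 -1.14508916e+01]
wrist0 1286 [593.2  64.8  53.3] 0.33292741236203105
scene0 210 [593.9  63.7  56.2] 3.353011817674271
side0 286 [595.9  66.5  53. ] 0.37907798610938337
```

```bash
python3 -m crank '-0.012 -0.001 0 0 0 0.005 52;-0.041 -0.005 0 0 0 0.01 52;-0.077 -0.009 0 0 0 0.015 52;-0.118 -0.013 0 0 0 0.02 52;-0.158 -0.018 0 0 0 0.025 52;-0.199 -0.022 0 0 0 0.03 52;-0.24 -0.027 0 0 0 0.035 52;-0.28 -0.031 0 0 0 0.04 52;-0.321 -0.036 0 0 0 0.05 52;-0.357 -0.04 0 0 0 0.06 52;-0.386 -0.043 0 0 0 0.064 52;-0.406 -0.045 0 0 0 0.064 52'
python3 -m crank '0 0 0 0 0 0 52;0 0 0 0 0 0 52;0 0 0 0 0 0 52;0 0 0 0 0 0 52'
python3 - <<'E'
from jaw import *
s=sense();print(s['position'],s['eef_rot'],s['width'],s['ft_force'])
grab('wrist','wrist6'); jaw('wrist6',s['position'],s['eef_rot'])
p,W=cloud('wrist6');hsv=cv2.cvtColor(p,cv2.COLOR_RGB2HSV).astype(int)
m=(hsv[...,0]<15)&(hsv[...,1]>120)&(W[...,2]>45)&(np.hypot(W[...,0]-595,W[...,1]-66)<35)
from scipy.optimize import least_squares
q=W[m]; f=lambda c:np.sqrt(((q[:,0]-c[0])/21.5)**2+((q[:,1]-c[1])/21.5)**2+((q[:,2]-c[2])/28)**2)-1
r=least_squares(f,[595,66,54],loss='soft_l1',f_scale=.05);print(m.sum(),r.x.round(1),r.cost)
print('tool',(r.x-s['position'])@Ro.from_quat(s['eef_rot']).as_matrix())
E
```

```text
time: 11.65
position: [495.6, 67.8, 164.1]
eef_rot: [0.708, -0.707, -0.001, 0.0]
ft_force: [0.6, -1.5, -0.9]
width: 49.4
time: 11.98
position: [496.4, 64.0, 164.4]
eef_rot: [-0.707, 0.708, 0.0, -0.0]
ft_force: [0.3, -0.5, -0.3]
width: 49.5
[496.42704503  63.99280535 164.38866112] [-7.06681117e-01  7.07532147e-01  1.51113015e-04 -1.92104046e-04] 49.528813274549755 [ 0.34766521 -0.548259   -0.27604082]
[ 192   29   29   80 1128] tool min [ -39.5 -115.5  -12.4] max [-30.5 -80.9  -7.5] world top z 177.35514271446598
slope [-9.44942627e-03 -1.15916955e+01]
[ 344   30   30   80 1181] tool min [  29.3 -115.1  -12.6] max [ 38.6 -80.8  -7.8] world top z 177.67767334228634
slope [-5.54998201e-03 -1.12655230e+01]
2082 [593.4  65.   53.3] 0.5052943053441309
tool [ -1.08130525 -97.04043079 111.08996058]
```

View pics/wrist6.png

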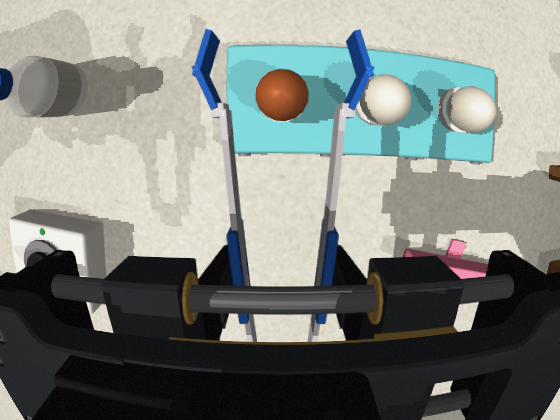

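The jaws at (207,68) and (357,68) straddle the brown egg's axis; the egg is at (282,95), and in the tool frame the offset is under 1.2 mm. I'll descend.

```bash
python3 -m crank '-0.0005 0.001 0.01 0 0 0 52;-0.0005 0.001 0.025 0 0 0 52;-0.0005 0.001 0.04 0 0 0 52;-0.0005 0.001 0.055 0 0 0 52;-0.0005 0.001 0.07 0 0 0 52;-0.0005 0.001 0.082 0 0 0 52;-0.0005 0.001 0.092 0 0 0 52;-0.0005 0.001 0.1 0 0 0 52;-0.0005 0.001 0.106 0 0 0 52;-0.0005 0.001 0.11 0 0 0 52;-0.0005 0.001 0.112 0 0 0 52;-0.0005 0.001 0.112 0 0 0 52'
python3 - <<'E'
from jaw import *
s=sense();print(s['position'],s['eef_rot'],s['width'],s['ft_force'])
grab('wrist','wrist7'); jaw('wrist7',s['position'],s['eef_rot'])
p,W=cloud('wrist7');hsv=cv2.cvtColor(p,cv2.COLOR_RGB2HSV).astype(int)
m=(hsv[...,0]<15)&(hsv[...,1]>120)&(W[...,2]>45)&(np.hypot(W[...,0]-595,W[...,1]-66)<35)
q=W[m]; print(m.sum(),((q-s['position'])@Ro.from_quat(s['eef_rot']).as_matrix())[q[:,2]>62].mean(0))
E
```

```text
time: 13.03
position: [495.7, 65.1, 52.5]
eef_rot: [-0.707, 0.707, -0.0, -0.0]
ft_force: [-0.7, 0.0, -1.6]
width: 49.5
[495.68687193  65.09650792  52.52806298] [-7.07027926e-01  7.07185627e-01 -1.96056185e-06 -1.61719337e-05] 49.5067798629343 [-0.72345025  0.02314374 -1.63671209]
[ 192   29   29   80 1181] tool min [ -39.6 -115.5  -12.4] max [-30.5 -80.9  -7.6] world top z 65.59686219620905
slope [-5.42422404e-03 -1.11993479e+01]
[ 345   29   30   81 1217] tool min [  29.3 -115.3  -12.3] max [ 38.8 -80.8  -7.8] world top z 65.87225840112514
slope [-8.92954053e-03 -1.16407331e+01]
6443 [ 2.21904816e-02 -9.48785970e+01 -2.22903046e+01]
```

View pics/wrist7.png

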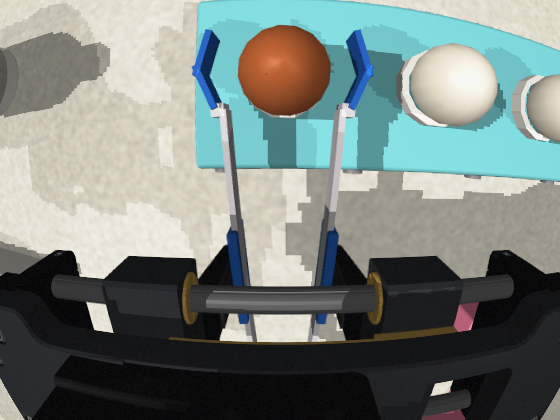

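The egg sits centred between the jaws at (284,70). I'll close gradually with 30 N.

```bash
python3 -m crank '0 0 0 0 0 0 50;0 0 0 0 0 0 48;0 0 0 0 0 0 46;0 0 0 0 0 0 44;0 0 0 0 0 0 42;0 0 0 0 0 0 40;0 0 0 0 0 0 39;0 0 0 0 0 0 38;0 0 0 0 0 0 37;0 0 0 0 0 0 35;0 0 0 0 0 0 32;0 0 0 0 0 0 28' 30
python3 -m crank '0 0 0 0 0 0 25;0 0 0 0 0 0 20;0 0 0 0 0 0 20;0 0 0 0 0 0 20' 30
```

```text
time: 14.08
position: [495.7, 65.1, 52.6]
eef_rot: [-0.707, 0.707, -0.0, 0.0]
ft_force: [0.5, -0.1, -1.3]
width: 35.8
time: 14.42
position: [495.7, 65.1, 52.7]
eef_rot: [-0.707, 0.707, -0.0, 0.0]
ft_force: [1.1, -0.7, -1.0]
width: 35.5
```

```bash
python3 -m crank '0 0 -0.003 0 0 0 20;0 0 -0.01 0 0 0 20;0 0 -0.02 0 0 0 20;0 0 -0.032 0 0 0 20;0 0 -0.046 0 0 0 20;0 0 -0.06 0 0 0 20;0 0 -0.074 0 0 0 20;0 0 -0.088 0 0 0 20;0 0 -0.1 0 0 0 20;0 0 -0.11 0 0 0 20;0 0 -0.117 0 0 0 20;0 0 -0.12 0 0 0 20' 30
python3 -m crank '0 0 0 0 0 0 20;0 0 0 0 0 0 20;0 0 0 0 0 0 20;0 0 0 0 0 0 20;0 0 0 0 0 0 20;0 0 0 0 0 0 20'
python3 - <<'E'
from jaw import *
s=sense();print(s['position'],s['width'],s['ft_force'],s['joint_vel'].round(4))
grab('wrist','wrist8'); jaw('wrist8',s['position'],s['eef_rot'])
grab('side','side8')
p,W=cloud('wrist8');hsv=cv2.cvtColor(p,cv2.COLOR_RGB2HSV).astype(int)
m=(hsv[...,0]<15)&(hsv[...,1]>120)&(W[...,2]>120)&(np.hypot(W[...,0]-595,W[...,1]-66)<35)
q=W[m];print(m.sum(),q.max(0) if len(q) else 0, q.mean(0))
a=cv2.imread('pics/wrist8.png');b=cv2.imread('pics/side8.png')[90:410,170:400]
cv2.imwrite('pics/v8.png',np.hstack([cv2.resize(a,(400,300)),cv2.resize(b,(400,557))[:300] if 0 else cv2.resize(b,(216,300))]))
E
```

```text
time: 15.42
position: [495.8, 65.1, 174.0]
eef_rot: [-0.707, 0.707, -0.001, 0.001]
ft_force: [-0.2, 0.4, -1.2]
width: 35.1
time: 15.92
position: [495.6, 65.1, 172.3]
eef_rot: [-0.707, 0.707, 0.0, -0.0]
ft_force: [0.1, 0.3, -1.7]
width: 35.0
[495.5652296   65.13002968 172.30615221] 35.043821487897596 [ 0.08543558  0.2619764  -1.69093513] [-0.     -0.0025 -0.0016  0.0012  0.0006 -0.0002]
[222  27  27  81 807] tool min [ -26.1 -115.8  -12.1] max [-17.5 -81.1  -7.8] world top z 185.3400598394884
slope [-9.33451241e-03 -1.14446929e+01]
[317  27  27  81 855] tool min [  16.4 -115.6  -12.2] max [ 25.  -80.9  -7.4] world top z 185.10903512133814
slope [ -0.01196578 -11.65922567]
6476 [611.81033951  86.49003611 203.31664282] [590.20732079  65.7832117  193.72574019]
```

View pics/v8.png

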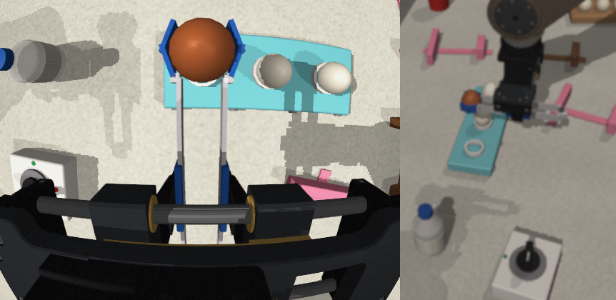

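The egg is in the jaws, its top at z 203 (centre about 175), its cup is empty and the white eggs are in place. I'll check for creep over another second, then hand in.

```bash
python3 -m crank '0 0 0 0 0 0 20;0 0 0 0 0 0 20;0 0 0 0 0 0 20;0 0 0 0 0 0 20;0 0 0 0 0 0 20;0 0 0 0 0 0 20;0 0 0 0 0 0 20;0 0 0 0 0 0 20;0 0 0 0 0 0 20;0 0 0 0 0 0 20;0 0 0 0 0 0 20;0 0 0 0 0 0 20'
python3 - <<'E'
from jaw import *
s=sense();print(s['position'],s['width'])
grab('wrist','wrist9')
p,W=cloud('wrist9');hsv=cv2.cvtColor(p,cv2.COLOR_RGB2HSV).astype(int)
m=(hsv[...,0]<15)&(hsv[...,1]>120)&(W[...,2]>120)&(np.hypot(W[...,0]-595,W[...,1]-66)<35)
q=W[m];t=q[:,2].max();print(m.sum(),t,q.mean(0))
if t>195 and abs(s['width']-35)<.6: print(finish_job())
E
```

```text
time: 17.02
position: [495.7, 65.1, 172.7]
eef_rot: [-0.707, 0.707, -0.0, 0.0]
ft_force: [0.3, 0.4, -1.8]
width: 35.6
[495.65876381  65.13659689 172.66901487] 35.62895664179013
6477 203.66059011815946 [590.25510367  65.78483193 194.1291705 ]
```

The egg has not moved; the width reading of 35.0 to 35.6 mm is sensor noise that just tripped my threshold. Handing in.

```bash
python3 -c "
from workcell import *
print(finish_job())"
```

```text
the job is handed in; nothing more can be done
None
```

The job is handed in after about 17 s of robot time, with the brown egg still held up in the tongs. No verdict was reported.

- **Knob:** I gripped the bar and turned it clockwise. The wrist camera then measured about 1.39 rad of rotation, which is the far stop.
- **Tongs:** I took the blue pads at about 48 mm, lifted the tongs off the brown wooden rest, and lowered the open jaws over the egg. The jaws were centred on it to about 1 mm.
- **Lift:** I closed on the egg with 30 N on the pads and lifted 120 mm.
- **Last checks:** The egg's top was at z ≈ 203–204 mm, so its centre was about 175 mm up, level with the jaws. It did not move over 1 s. In the last pictures the white eggs and bottle looked undisturbed.
- **Check that failed:** My last script's width check failed narrowly (35.63 mm against a limit of 35.0 ± 0.6 mm), so that script did not hand in. The egg had not moved, so I took it as sensor noise and handed in by hand.

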